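Start the sculpting turntable with its key

ROBOT

A 6-joint arm with a two-finger parallel gripper is mounted at the origin on the work surface. World frame = base frame: x ahead of the robot, y to its left, z up, the work surface at z = 0. Lengths are in m, angles in rad, forces in N, time in s.
With the tool pointing down it reaches from about 0.35 to 0.975 m from the base axis. Payload 4.9 kg.
Tool frame: the origin (TCP) lies at the very end of the fingers, on their centre line; the grasp point (between the pads) lies 19 mm behind it; z points along the fingers, y is the direction in which the jaws open and shut (so a half turn about z gives the same grasp; the last joint's range is limited). The gripper opens to 85 mm and grips with 20 to 120 N. Pads are 22 mm wide; open, the fingers measure 114 mm over their backs; the gripper's body (76 mm by 85 mm) begins 54 mm behind the grasp point. The pads swing forward as they close: fully open they stand 13 mm farther back than shut.
Start: joints at [-1.297, 0.053, 1.613, -0, 1.476, -0.119], TCP at [0.239, -0.577, 0.231] pointing down, gripper open.
Joint ranges: [-3.01, 3.01], [-1.01, 2.22], [0.06, 2.58], [-1.02, 4.17], [0.09, 2.62], [-3.14, 3.14]. Speed limits (rad/s): [2.57, 2.57, 3.14, 3.14, 3.14, 3.14].

INTERFACE

Orientations are given as a unit quaternion [w, x, y, z].
In Python, from plant import state, eyes, job_done gives the robot as it stands.
- The arm moves only by the tool apply_moves, never from a script. Its argument "commands" is a list of rows, each an object with "linear": the shift along the tool's x, y, z in m, a list of three; "delta_rot": the turn, a rotation vector about the tool's x, y, z in degrees, a list of three; "fingers": the closure in counts, from 0 (fully open) to 255 (shut). In form: [{"linear": [x, y, z], "delta_rot": [wx, wy, wz], "fingers": fingers}, ...]. A call has exactly 8 rows; each row is the pose to reach, as a shift and turn from the pose commanded when the call began, along the tool's axes at that moment; what a row does not reach only later rows make up. A row lasts 1/10 s, in which the tool goes at most 50 mm and 8.59 degrees, less where a joint would pass 70% of its speed; a pose out of reach is approached as far as the arm can. A call with a gripper value outside its range is refused whole. The fingers move at their own pace and stop on an object; the grip force is fixed at half the most. Time passes only in rows, so rows that repeat a pose let the fingers close, or fill a call up. It gives the time, the measured TCP pose, the force and the opening at its end, in the units of the state.
- state(): the state, without advancing time (a new reading comes with each control period).
- eyes.grab_frame(name): name is "side" or "top"; returns the picture (480x640x3 uint8, red, green, blue); there is no depth.
- eyes.camera_params(name): a dict with "fx", "fy", "cx", "cy" (pixels), "k1" (the pictures are not rectified: a ray, as slopes to the right and down, at radius r is drawn at 1 + k1 r^2 times it, then the intrinsics apply), "position" and "rotation" of the camera in the world. Camera axes: x right, y down, z forward; pixel columns grow to the right and rows downward; lengths in m; the calibration is good to about 2 mm. A picture is of the moment at which its call begins. camera_params takes no time and is no camera call.
- job_done(): hands the job in, once; it reports no verdict.
The state is a dict: "time": time; "joint_pos": joint angles; "joint_vel": joint speeds; "joint_efforts": joint torques, N m; "tool_pos": TCP position; "tool_rot": TCP orientation; "contact_force": force on the tool from outside, world axes, zero at the start; "ft_torque": the same for the moment, N m; "gripper_width": opening from 0.0 (shut) to 1.0 (fully open).
Only numpy, scipy, OpenCV 4.12 (cv2) and the standard library are available. Lean on these libraries where they do the work, as an engineer would, in place of code of your own. Each camera call takes 0.05 s, during which the arm holds its last target.

TASK

Start the sculptor's turntable (the machine with the flat round wooden disc): turn the key on top of its control box clockwise, past run, all the way round to start, hold it there for about a second, then let go so that it springs back to run and stays there. Leave the key of the polishing machine beside it switched off.

Things in the scene. Friction and masses are not known exactly. Their poses are not given: they have to be found in the camera images.
- turntable_key (a point): centre of the turntable key's head: an upright black plate 36 mm long (this point's x), 10 mm thick (y), 28 mm tall (z, up), on its vertical turning axis, 90 mm above the bench, in the middle of a box top (60 mm high, 120 x 140 mm; steel collar 26 mm across, 7 mm high, under the key). A flat wooden disc, 200 mm across, top 84 mm high, lies 180 mm behind the key, away from the robot.
- turntable_switch (a joint): turntable key between off and run, rad, growing clockwise seen from above: 0 off, 0.6 run (end stop). Begins within 0.1 of off; stays where it is left (friction 0.02 N m). White ticks on the box behind the key mark, clockwise, off, run and start, 34 degrees apart; the key's long side points at the tick.
- turntable_start (a joint): the turntable key's further clockwise turn from run to start, rad: 0 at run or before, 0.6 start (end stop). Moves only once the key is at run; a spring of 0.05 to 0.09 N m returns it to 0 when let go. The key's whole turn from off is turntable_switch + turntable_start, 1.2 at most.
- polisher_switch (a joint): the same key, on an identical box, of the polishing machine (two round buffing wheels on a level shaft, 190 mm tall), which stands beside the turntable, left or right of it: rad, 0 off, 0.6 run. Begins at 0 and must stay off.

How it is judged:
By the outcome, as a careful person would: the job done as asked, in the order asked, and still so for the second after the job is handed in, with the robot touching nothing.
It also fails if it takes over 42 s, if anything falls off the work surface, if the arm or the gripper's body presses on something with over 40 N, if the wrist force passes 120 N, or if a joint passes its speed limit or range.

## Working session

There is one attempt and no reset: what is moved stays moved. The work goes in short steps, Python scripts to look and compute and a tool call to move; the robot and the scene stay as the last step left them, time stands still between calls to the robot, and variables do not carry over. Pictures are saved under pics/ and viewed, and the job is handed in when it is done.

Besides the shell and the picture viewer there is one more tool, called after "Call:" by a JSON object that holds its "name" and its "arguments", one argument or row to a line. apply_moves: Moves the arm, as the interface text tells. Its arguments: {"type":"object","properties":{"commands":{"type":"array","items":{"type":"object","properties":{"linear":{"type":"array","items":{"type":"number"}},"delta_rot":{"type":"array","items":{"type":"number"}},"fingers":{"type":"number"}}}}},"required":["commands"]}

```bash
mkdir -p pics; ls; python3 - <<'E'
from plant import state, eyes
import cv2
print(state())
for n in ("side","top"):
    p=eyes.camera_params(n); print(n,p)
    cv2.imwrite(f"pics/{n}0.png",eyes.grab_frame(n)[:,:,::-1])
E
```

```text
pics
{'time': 0.0, 'joint_pos': array([-1.29700707e+00,  5.33959002e-02,  1.61432411e+00,  1.12642429e-05,
        1.47602547e+00, -1.18991790e-01]), 'joint_vel': array([ 1.02380317e-05,  1.45573867e-04, -4.72593987e-04,  4.39426505e-04,
       -1.62275637e-03,  1.63622335e-03]), 'joint_efforts': array([-2.49384408e-03, -3.93686485e+01, -3.70178998e+01, -2.30088754e-04,
        7.09865824e-03,  1.56256554e-07]), 'tool_pos': array([ 0.23905741, -0.57677829,  0.23002085]), 'tool_rot': array([-1.07362818e-03,  9.80776822e-01,  1.95129873e-01, -7.76406854e-05]), 'contact_force': array([ 0.2539021 ,  0.29675923, -0.81137512]), 'ft_torque': array([ 0.01002943, -0.02017275,  0.05135206]), 'gripper_width': 1.0006973635186354}
side {'fx': 439.5488507178705, 'fy': 439.5488507178705, 'cx': 315.96662590942475, 'cy': 244.23642107677313, 'k1': -0.08627503616340708, 'position': array([0.3131516 , 0.63193872, 0.49676822]), 'rotation': array([ 0.0891327 , -0.15083147,  0.85392773, -0.49001291])}
top {'fx': 440.1966353324283, 'fy': 440.1966353324283, 'cx': 319.6742840280535, 'cy': 243.17184060545563, 'k1': -0.017146443670258367, 'position': array([0.39021164, 0.00440143, 0.81370259]), 'rotation': array([ 0.07101647, -0.64576409,  0.75577231, -0.08218043])}
```

View pics/side0.png

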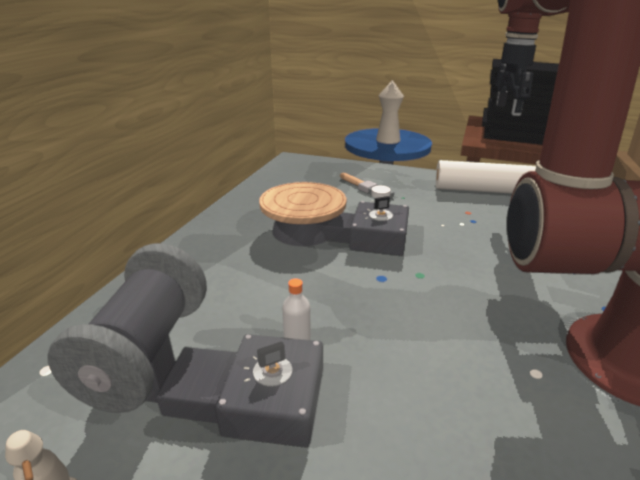

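View pics/top0.png

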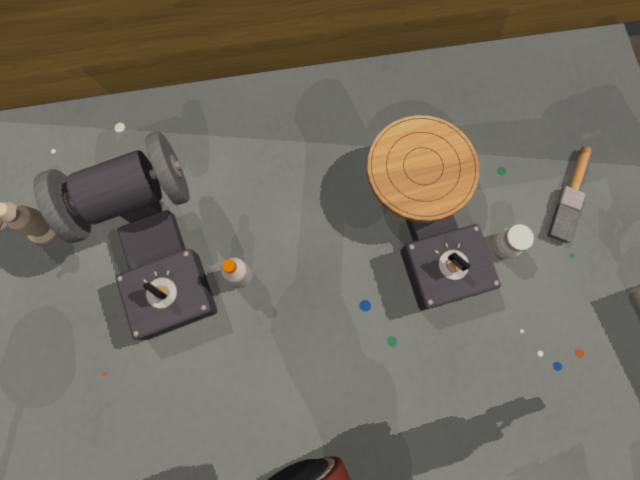

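The turntable is on the right in the top view, with its key near (458,262) and a white-capped jar close by near (515,240). The polisher is on the left, with its key near (158,291).

```bash
python3 - <<'E'
import cv2
a=cv2.imread("pics/top0.png")[190:310,395:545]; b=cv2.imread("pics/side0.png")[170:260,340:420]
cv2.imwrite("pics/ct.png",cv2.resize(a,(750,600),interpolation=cv2.INTER_CUBIC))
cv2.imwrite("pics/cs.png",cv2.resize(b,None,fx=6,fy=6,interpolation=cv2.INTER_CUBIC))
E
```

```text
(no output)
```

View pics/ct.png

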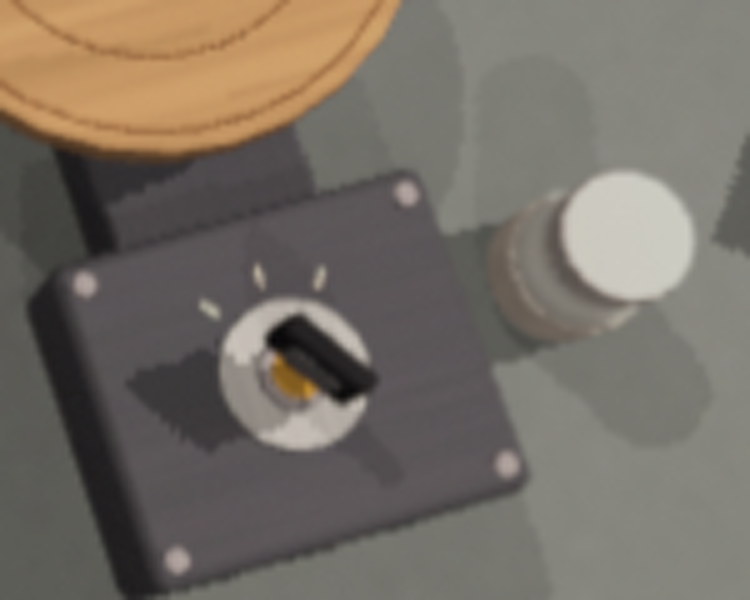

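View pics/cs.png

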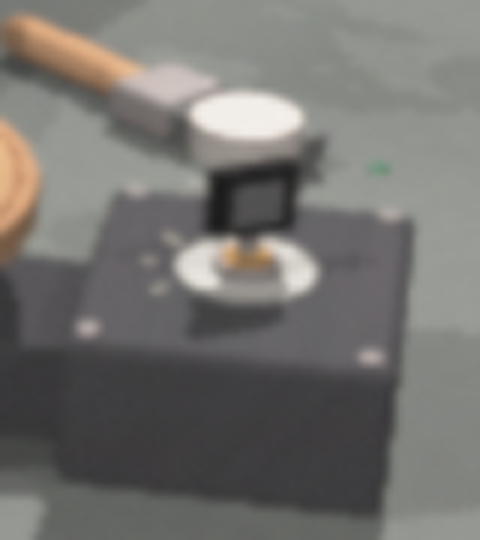

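```bash
cat > h.py <<'E'
import numpy as np, cv2
from scipy.spatial.transform import Rotation as R
from scipy.optimize import brentq
from plant import eyes
def rot(q): return R.from_quat([q[1],q[2],q[3],q[0]])
def ray(n,u,v):
    p=eyes.camera_params(n); d=np.array([(u-p['cx'])/p['fx'],(v-p['cy'])/p['fy']])
    rd=np.hypot(*d); r=brentq(lambda r:r*(1+p['k1']*r*r)-rd,0,1.5) if rd>0 else 0
    s=d*(r/rd); return np.array(p['position']),rot(p['rotation']).apply([s[0],s[1],1])
def onz(n,u,v,z):
    o,d=ray(n,u,v); return o+d*(z-o[2])/d[2]
def proj(n,P):
    p=eyes.camera_params(n); c=rot(p['rotation']).inv().apply(np.array(P)-p['position'])
    s=c[:2]/c[2]; s=s*(1+p['k1']*(s@s)); return s*p['fx']+[p['cx'],p['cy']]
E
python3 - <<'E'
from h import *
T=lambda x,y,z:onz("top",395+x/5-.4,190+y/5-.4,z)
S=lambda x,y,z:onz("side",340+x/6-.4,170+y/6-.4,z)
s=np.array([T(*c,.061) for c in [(85,285),(407,193),(507,464),(177,560)]]);print(s.round(4),s.mean(0))
s2=np.array([S(*c,.061) for c in [(88,327),(135,192),(390,214),(371,357)]]);print(s2.round(4),s2.mean(0))
print("collar",T(296,374,.067),S(247,268,.067))
a,b=T(284,327,.104),T(361,390,.104);print("key top",a,b,(a+b)/2,np.linalg.norm(a-b),np.degrees(np.arctan2(*(a-b)[1::-1])))
print("side key top ends",S(212,178,.104),S(296,166,.104))
for c in [(209,308),(259,276),(320,278)]:
    d=T(*c,.06)-s.mean(0); print("tick",np.degrees(np.arctan2(d[1],d[0])),np.hypot(d[0],d[1]))
e=s[0]-s[3]; print("box x dir",np.degrees(np.arctan2(e[1],e[0]))); e=s[1]-s[2]; print(np.degrees(np.arctan2(e[1],e[0])))
print("disc",onz("top",423,165,.084),"jar",onz("top",519,237,.09),onz("top",505,245,.0))
E
```

```text
[[ 0.5236 -0.1785  0.061 ]
 [ 0.5384 -0.2978  0.061 ]
 [ 0.4391 -0.3097  0.061 ]
 [ 0.4248 -0.1904  0.061 ]] [ 0.48146575 -0.2440907   0.061     ]
[[ 0.5251 -0.1763  0.061 ]
 [ 0.539  -0.293   0.061 ]
 [ 0.4406 -0.3071  0.061 ]
 [ 0.4258 -0.1881  0.061 ]] [ 0.48263231 -0.24112352  0.061     ]
collar [ 0.48046353 -0.24263096  0.067     ] [ 0.48002813 -0.22986416  0.067     ]
key top [ 0.49191413 -0.22993705  0.104     ] [ 0.46747592 -0.25026044  0.104     ] [ 0.47969502 -0.24009874  0.104     ] 0.031784689741686814 39.747703819296554
side key top ends [ 0.49379429 -0.22276403  0.104     ] [ 0.46754614 -0.24347802  0.104     ]
tick 41.25892742628875 0.03655125856571592
tick 6.838034297042376 0.036195225731813566
tick -27.683332271235493 0.036005848458926154
box x dir 6.833926018912233
6.814133772700864
disc [ 0.66112998 -0.22254539  0.084     ] jar [ 0.50629111 -0.35488788  0.09      ] [ 0.50973779 -0.36923973  0.        ]
```

```bash
cat >> h.py <<'E'
def delta(target,yaw):
    """tool-frame shift and rotvec(deg) from current measured pose to target pos w/ tool x at yaw deg, pointing down"""
    from plant import state
    s=state(); r=rot(s['tool_rot'])
    x=np.array([np.cos(np.radians(yaw)),np.sin(np.radians(yaw)),0]); z=np.array([0,0,-1.]); y=np.cross(z,x)
    g=R.from_matrix(np.c_[x,y,z])
    return r.inv().apply(np.array(target)-s['tool_pos']), np.degrees((r.inv()*g).as_rotvec())
E
python3 - <<'E'
from h import *
def tri(a,b):
    o1,d1=ray("top",*a);o2,d2=ray("side",*b)
    A=np.c_[d1,-d2]; t=np.linalg.lstsq(A,o2-o1,rcond=None)[0]; p,q=o1+d1*t[0],o2+d2*t[1]; return (p+q)/2,np.linalg.norm(p-q)
print("jar cap",tri((520.2,236.6),(380.6,188.8)))
print("key top",tri((395+322.5/5-.4,190+358/5-.4),(340+254/6-.4,170+172/6-.4)))
# model overlay
def model(c,th):
    out=[]
    for sx in(-1,1):
        for sy in(-1,1):
            for z in(.076,.104):
                t=np.radians(th); x,y=sx*.018,sy*.005
                out.append((c[0]+x*np.cos(t)-y*np.sin(t),c[1]+x*np.sin(t)+y*np.cos(t),z))
    return out
for n,o,k,size in(("top",(395,190),5,"ct"),("side",(340,170),6,"cs")):
    im=cv2.imread(f"pics/{size}.png")
    m=[((proj(n,P)-o)+.4)*k for P in model((.481,-.2425),40)]
    for i in range(8):
        for b in(1,2,4):
            if not i&b: cv2.line(im,tuple(int(v) for v in m[i]),tuple(int(v) for v in m[i|b]),(0,255,0),1)
    cv2.imwrite(f"pics/{size}m.png",im)
print(delta((.481,-.242,.20),40))
E
```

```text
jar cap (array([ 0.51114208, -0.36821723,  0.0674974 ]), np.float64(0.0017519727775830382))
key top (array([ 0.48130588, -0.24131705,  0.10025415]), np.float64(0.0020348405001688686))
(array([ 0.35165263, -0.21668352,  0.03066557]), array([ -0.104395  ,  -0.02936638, -17.4934745 ]))
```

View pics/ctm.png

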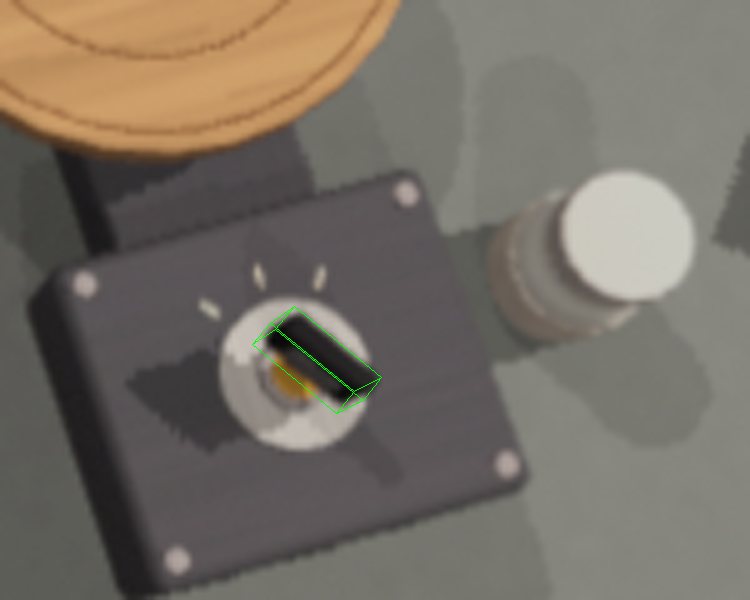

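View pics/csm.png

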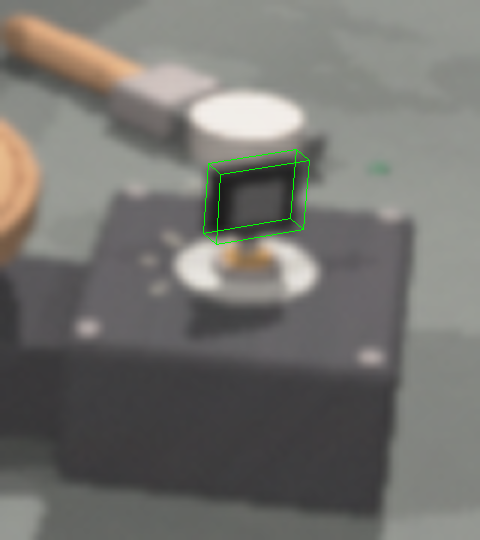

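The model overlay fits the key to within about 2 mm at (0.481,-0.2415), with the plate at about 40°. Next I move above it.

Call:
{"name": "apply_moves", "arguments": {
  "commands": [
    {"linear":[0.042,-0.026,0],"delta_rot":[0,0,-2],"fingers":0},
    {"linear":[0.084,-0.052,0],"delta_rot":[0,0,-4],"fingers":0},
    {"linear":[0.126,-0.078,0],"delta_rot":[0,0,-6],"fingers":0},
    {"linear":[0.168,-0.104,0],"delta_rot":[0,0,-8],"fingers":0},
    {"linear":[0.21,-0.13,0],"delta_rot":[0,0,-10],"fingers":0},
    {"linear":[0.252,-0.156,0],"delta_rot":[0,0,-12],"fingers":0},
    {"linear":[0.294,-0.182,0],"delta_rot":[0,0,-15],"fingers":0},
    {"linear":[0.336,-0.207,0.01],"delta_rot":[0,0,-17.5],"fingers":0}
  ]
}}

```text
time: 0.9
tool_pos: [0.4718, -0.2561, 0.2225]
tool_rot: [0.001, 0.939, 0.343, 0.001]
contact_force: [1.0, -0.5, 0.2]
gripper_width: 1.005
```

```bash
python3 - <<'E'
from h import *
print(delta((.481,-.2415,.16),40))
E
```

```text
(array([ 0.0163908 , -0.00538467,  0.06252004]), array([ 0.1632625 , -0.04032851,  0.1135144 ]))
```

Call:
{"name": "apply_moves", "arguments": {
  "commands": [
    {"linear":[0.009,-0.003,0.02],"delta_rot":[0,0,0],"fingers":0},
    {"linear":[0.017,-0.005,0.04],"delta_rot":[0,0,0],"fingers":0},
    {"linear":[0.017,-0.005,0.06],"delta_rot":[0,0,0],"fingers":0},
    {"linear":[0.017,-0.005,0.065],"delta_rot":[0,0,0],"fingers":0},
    {"linear":[0.017,-0.005,0.065],"delta_rot":[0,0,0],"fingers":0},
    {"linear":[0.017,-0.005,0.065],"delta_rot":[0,0,0],"fingers":0},
    {"linear":[0.017,-0.005,0.065],"delta_rot":[0,0,0],"fingers":0},
    {"linear":[0.017,-0.005,0.065],"delta_rot":[0,0,0],"fingers":0}
  ]
}}

```text
time: 1.7
tool_pos: [0.4807, -0.2434, 0.1576]
tool_rot: [0.001, 0.94, 0.342, 0.001]
contact_force: [0.1, 0.8, -0.8]
gripper_width: 0.996
```

```bash
python3 - <<'E'
from h import *
print(delta((.481,-.2415,.075),40))
for n,o,s in (("top",(360,160),(200,150)),("side",(300,120),(160,140))):
    f=eyes.grab_frame(n)[:,:,::-1]; f=f[o[1]:o[1]+s[1],o[0]:o[0]+s[0]]
    cv2.imwrite(f"pics/{n}1.png",cv2.resize(f,None,fx=4,fy=4,interpolation=cv2.INTER_CUBIC))
E
```

```text
(array([ 0.00141162, -0.00140813,  0.0825753 ]), array([ 0.11464495, -0.03124051, -0.01974189]))
```

View pics/top1.png

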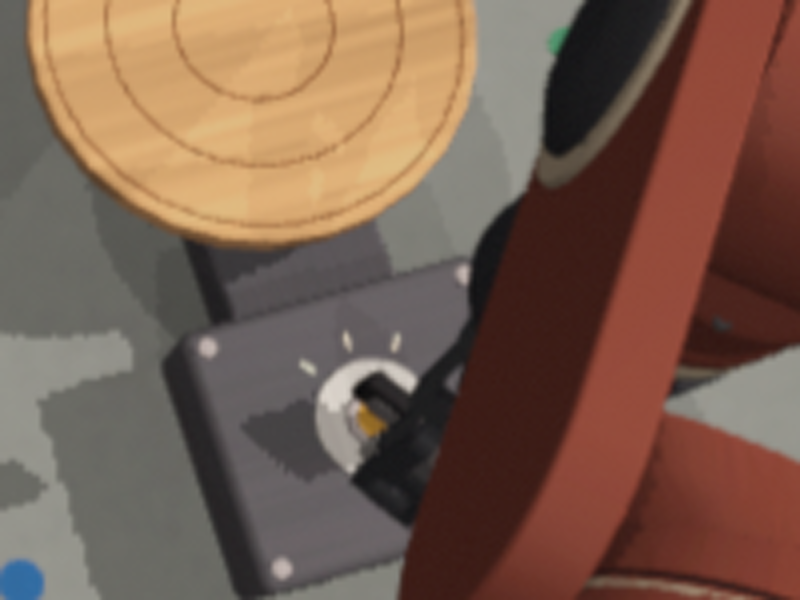

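View pics/side1.png

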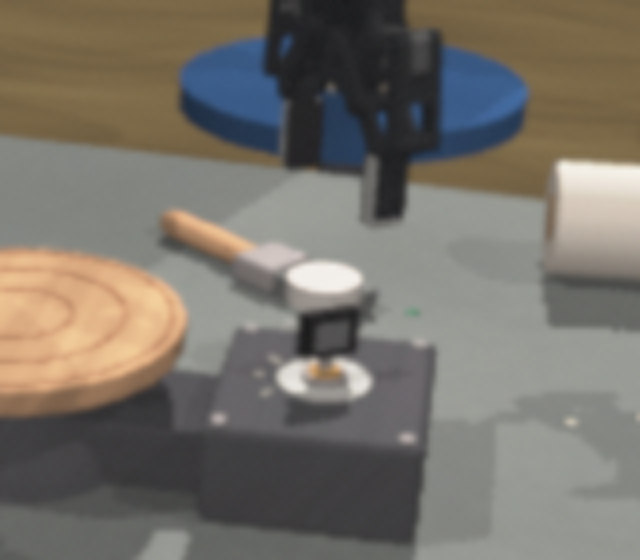

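Call:
{"name": "apply_moves", "arguments": {
  "commands": [
    {"linear":[0.001,-0.001,0.02],"delta_rot":[0,0,0],"fingers":0},
    {"linear":[0.0015,-0.0015,0.04],"delta_rot":[0,0,0],"fingers":0},
    {"linear":[0.0015,-0.0015,0.06],"delta_rot":[0,0,0],"fingers":0},
    {"linear":[0.0015,-0.0015,0.075],"delta_rot":[0,0,0],"fingers":60},
    {"linear":[0.0015,-0.0015,0.081],"delta_rot":[0,0,0],"fingers":120},
    {"linear":[0.0015,-0.0015,0.081],"delta_rot":[0,0,0],"fingers":150},
    {"linear":[0.0015,-0.0015,0.081],"delta_rot":[0,0,0],"fingers":170},
    {"linear":[0.0015,-0.0015,0.081],"delta_rot":[0,0,0],"fingers":170}
  ]
}}

```text
time: 2.6
tool_pos: [0.4812, -0.2412, 0.0766]
tool_rot: [0.001, 0.94, 0.342, 0.001]
contact_force: [-0.2, -0.2, 0.3]
gripper_width: 0.34
```

```bash
python3 - <<'E'
from h import *
print(delta((.481,-.2415,.076),40))
for n,o,s in (("top",(360,160),(200,150)),("side",(300,120),(160,140))):
    f=eyes.grab_frame(n)[:,:,::-1]; f=f[o[1]:o[1]+s[1],o[0]:o[0]+s[0]]
    cv2.imwrite(f"pics/{n}2.png",cv2.resize(f,None,fx=4,fy=4,interpolation=cv2.INTER_CUBIC))
E
```

```text
(array([-3.34042268e-04,  9.60438770e-05,  6.05891821e-04]), array([ 0.12239983, -0.03430896,  0.00663326]))
```

View pics/top2.png

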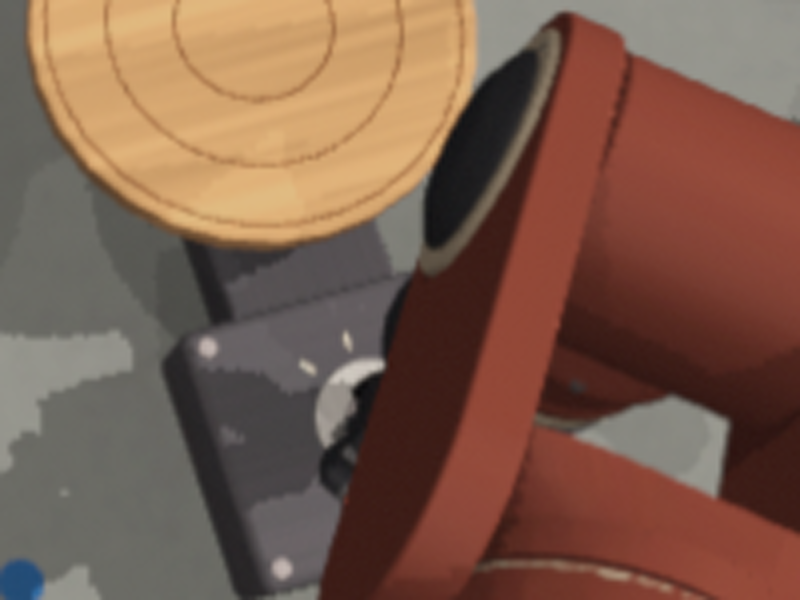

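View pics/side2.png

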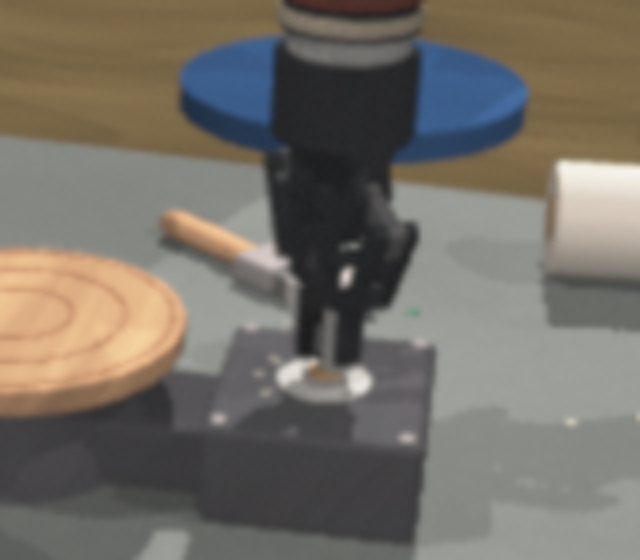

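The fingers straddle the key, about 29 mm apart, with no contact force. Now I close them.

Call:
{"name": "apply_moves", "arguments": {
  "commands": [
    {"linear":[0,0,0],"delta_rot":[0,0,0],"fingers":195},
    {"linear":[0,0,0],"delta_rot":[0,0,0],"fingers":205},
    {"linear":[0,0,0],"delta_rot":[0,0,0],"fingers":212},
    {"linear":[0,0,0],"delta_rot":[0,0,0],"fingers":220},
    {"linear":[0,0,0],"delta_rot":[0,0,0],"fingers":228},
    {"linear":[0,0,0],"delta_rot":[0,0,0],"fingers":240},
    {"linear":[0,0,0],"delta_rot":[0,0,0],"fingers":255},
    {"linear":[0,0,0],"delta_rot":[0,0,0],"fingers":255}
  ]
}}

```text
time: 3.5
tool_pos: [0.4829, -0.2434, 0.0766]
tool_rot: [0.004, 0.94, 0.342, 0.002]
contact_force: [7.1, -8.7, -5.6]
gripper_width: 0.105
```

```bash
cat > st.py <<'E'
from h import *
from plant import state
s=state(); r=rot(s['tool_rot']); x=r.apply([1,0,0])
print(s['time'],s['tool_pos'].round(4),"yaw",np.degrees(np.arctan2(x[1],x[0])).round(2),"w",s['gripper_width'],"F tool",r.inv().apply(s['contact_force']).round(1),"M world",s['ft_torque'].round(3),"M tool",r.inv().apply(s['ft_torque']).round(3), "q6",s['joint_pos'][5])
E
python3 st.py
```

```text
3.5 [ 0.4829 -0.2434  0.0766] yaw 40.0 w 0.10528610856924289 F tool [-0.2 11.2  5.7] M world [-1.222 -1.161  0.066] M tool [-1.683  0.105 -0.067] q6 0.26948529172851465
```

Call:
{"name": "apply_moves", "arguments": {
  "commands": [
    {"linear":[0,0.0015,0],"delta_rot":[0,0,0],"fingers":255},
    {"linear":[0,0.0028,0],"delta_rot":[0,0,0],"fingers":255},
    {"linear":[0,0.0028,0],"delta_rot":[0,0,0],"fingers":255},
    {"linear":[0,0.0028,0],"delta_rot":[0,0,4],"fingers":255},
    {"linear":[0,0.0028,0],"delta_rot":[0,0,8],"fingers":255},
    {"linear":[0,0.0028,0],"delta_rot":[0,0,12],"fingers":255},
    {"linear":[0,0.0028,0],"delta_rot":[0,0,15],"fingers":255},
    {"linear":[0,0.0028,0],"delta_rot":[0,0,15],"fingers":255}
  ]
}}

```text
time: 4.3
tool_pos: [0.4834, -0.244, 0.0765]
tool_rot: [0.002, 0.976, 0.216, 0.001]
contact_force: [3.1, -3.6, 2.7]
gripper_width: 0.101
```

```bash
python3 st.py
```

```text
4.3 [ 0.4834 -0.244   0.0765] yaw 24.96 w 0.10054269029966995 F tool [ 1.3  4.6 -2.7] M world [-0.58  -0.413 -0.015] M tool [-0.7    0.129  0.014] q6 0.530836016806614
```

Call:
{"name": "apply_moves", "arguments": {
  "commands": [
    {"linear":[0.0003,0.001,0],"delta_rot":[0,0,4],"fingers":255},
    {"linear":[0.0003,0.001,0],"delta_rot":[0,0,8],"fingers":255},
    {"linear":[0.0003,0.001,0],"delta_rot":[0,0,12],"fingers":255},
    {"linear":[0.0003,0.001,0],"delta_rot":[0,0,16],"fingers":255},
    {"linear":[0.0003,0.001,0],"delta_rot":[0,0,20],"fingers":255},
    {"linear":[0.0003,0.001,0],"delta_rot":[0,0,24],"fingers":255},
    {"linear":[0.0003,0.001,0],"delta_rot":[0,0,26],"fingers":255},
    {"linear":[0.0003,0.001,0],"delta_rot":[0,0,26],"fingers":255}
  ]
}}

```text
time: 5.1
tool_pos: [0.4837, -0.2449, 0.0765]
tool_rot: [0.002, 1.0, -0.008, 0.001]
contact_force: [1.6, -5.3, 3.7]
gripper_width: 0.104
```

```bash
python3 st.py
```

```text
5.1 [ 0.4837 -0.2449  0.0765] yaw -0.97 w 0.10400064675964628 F tool [ 1.7  5.3 -3.7] M world [-0.766 -0.248  0.079] M tool [-0.761  0.261 -0.08 ] q6 0.9830727275121853
```

Call:
{"name": "apply_moves", "arguments": {
  "commands": [
    {"linear":[0,0.001,0],"delta_rot":[0,0,4],"fingers":255},
    {"linear":[0,0.001,0],"delta_rot":[0,0,8],"fingers":255},
    {"linear":[0,0.001,0],"delta_rot":[0,0,12],"fingers":255},
    {"linear":[0,0.001,0],"delta_rot":[0,0,16],"fingers":255},
    {"linear":[0,0.001,0],"delta_rot":[0,0,20],"fingers":255},
    {"linear":[0,0.001,0],"delta_rot":[0,0,23],"fingers":255},
    {"linear":[0,0.001,0],"delta_rot":[0,0,26],"fingers":255},
    {"linear":[0,0.001,0],"delta_rot":[0,0,27],"fingers":255}
  ]
}}

```text
time: 5.9
tool_pos: [0.4836, -0.2459, 0.0765]
tool_rot: [0.001, 0.97, -0.242, 0.001]
contact_force: [1.1, -5.0, 4.5]
gripper_width: 0.105
```

```bash
python3 st.py
```

```text
5.9 [ 0.4836 -0.2459  0.0765] yaw -27.99 w 0.1046183538154463 F tool [ 3.3  3.9 -4.5] M world [-0.753 -0.228  0.253] M tool [-0.557  0.555 -0.254] q6 1.4531307934446793
```

Call:
{"name": "apply_moves", "arguments": {
  "commands": [
    {"linear":[0,0,0],"delta_rot":[0,0,1],"fingers":255},
    {"linear":[0,0,0],"delta_rot":[0,0,2],"fingers":255},
    {"linear":[0,0,0],"delta_rot":[0,0,2],"fingers":255},
    {"linear":[0,0,0],"delta_rot":[0,0,2],"fingers":255},
    {"linear":[0,0,0],"delta_rot":[0,0,2],"fingers":255},
    {"linear":[0,0,0],"delta_rot":[0,0,2],"fingers":255},
    {"linear":[0,0,0],"delta_rot":[0,0,2],"fingers":255},
    {"linear":[0,0,0],"delta_rot":[0,0,2],"fingers":255}
  ]
}}

```text
time: 6.7
tool_pos: [0.4836, -0.246, 0.0765]
tool_rot: [0.002, 0.966, -0.257, 0.001]
contact_force: [1.4, -5.4, 3.4]
gripper_width: 0.111
```

```bash
python3 st.py; python3 - <<'E'
from h import *
for n,o,s in (("top",(360,160),(200,150)),("side",(300,120),(160,140))):
    f=eyes.grab_frame(n)[:,:,::-1]; f=f[o[1]:o[1]+s[1],o[0]:o[0]+s[0]]
    cv2.imwrite(f"pics/{n}3.png",cv2.resize(f,None,fx=4,fy=4,interpolation=cv2.INTER_CUBIC))
E
```

```text
6.7 [ 0.4836 -0.246   0.0765] yaw -29.78 w 0.11084442794083621 F tool [ 3.9  4.  -3.3] M world [-0.766 -0.186  0.881] M tool [-0.57   0.544 -0.881] q6 1.4848387648828172
```

View pics/side3.png

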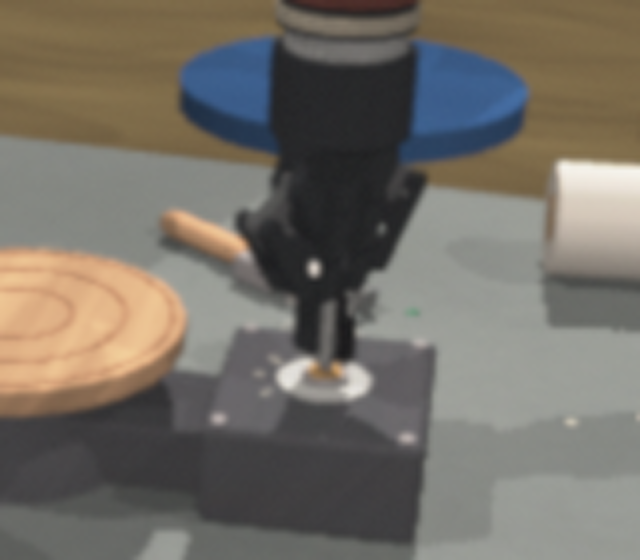

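View pics/top3.png

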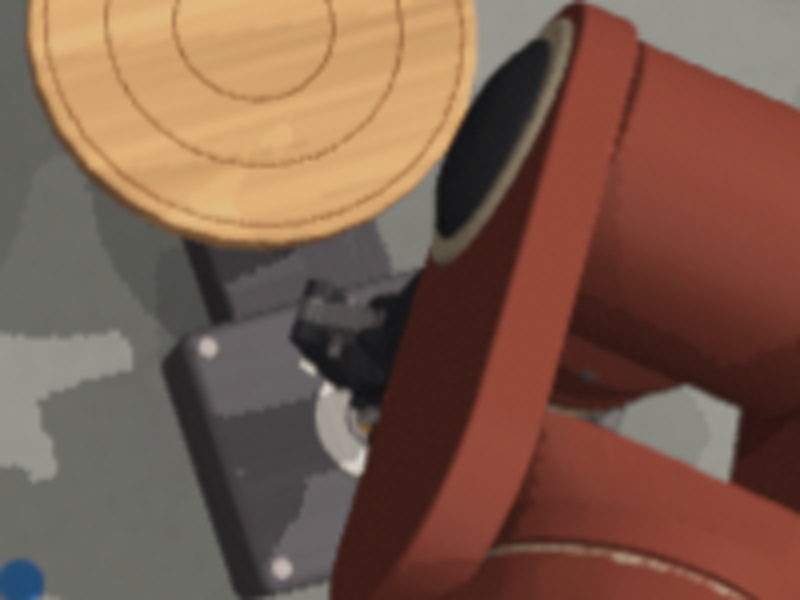

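End stop reached (0.88 N m against a spring of at most 0.09), and the key has been held there for about 1 s. Now I release it gradually.

Call:
{"name": "apply_moves", "arguments": {
  "commands": [
    {"linear":[0,0,0],"delta_rot":[0,0,1],"fingers":225},
    {"linear":[0,0,0],"delta_rot":[0,0,0],"fingers":218},
    {"linear":[0,0,0],"delta_rot":[0,0,0],"fingers":205},
    {"linear":[0,0,0],"delta_rot":[0,0,0],"fingers":190},
    {"linear":[0,0,0],"delta_rot":[0,0,0],"fingers":170},
    {"linear":[0,0,0],"delta_rot":[0,0,0],"fingers":140},
    {"linear":[0,0,0],"delta_rot":[0,0,0],"fingers":100},
    {"linear":[0,0,0],"delta_rot":[0,0,0],"fingers":50}
  ]
}}

```text
time: 7.6
tool_pos: [0.4823, -0.2439, 0.0746]
tool_rot: [-0.0, 0.966, -0.259, -0.001]
contact_force: [-0.1, -0.1, -0.6]
gripper_width: 0.758
```

```bash
python3 st.py; python3 - <<'E'
from h import *
for n,o,s in (("side",(300,120),(160,140)),):
    f=eyes.grab_frame(n)[:,:,::-1]; f=f[o[1]:o[1]+s[1],o[0]:o[0]+s[0]]
    cv2.imwrite(f"pics/{n}4.png",cv2.resize(f,None,fx=4,fy=4,interpolation=cv2.INTER_CUBIC))
E
```

```text
7.6 [ 0.4823 -0.2439  0.0746] yaw -29.99 w 0.7576229016414383 F tool [-0.   0.1  0.6] M world [ 0.045 -0.011  0.03 ] M tool [ 0.044 -0.013 -0.03 ] q6 1.4879439695829844
```

View pics/side4.png

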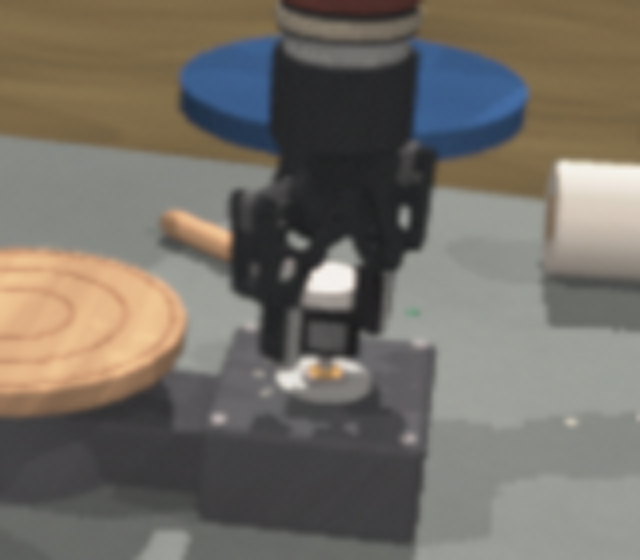

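The key stands free between the open fingers. I lift straight up, then move aside.

Call:
{"name": "apply_moves", "arguments": {
  "commands": [
    {"linear":[0,0,-0.005],"delta_rot":[0,0,0],"fingers":0},
    {"linear":[0,0,-0.02],"delta_rot":[0,0,0],"fingers":0},
    {"linear":[0,0,-0.04],"delta_rot":[0,0,0],"fingers":0},
    {"linear":[0,0,-0.065],"delta_rot":[0,0,0],"fingers":0},
    {"linear":[0,0,-0.095],"delta_rot":[0,0,0],"fingers":0},
    {"linear":[0,0,-0.13],"delta_rot":[0,0,0],"fingers":0},
    {"linear":[0,0,-0.16],"delta_rot":[0,0,0],"fingers":0},
    {"linear":[0,0,-0.17],"delta_rot":[0,0,0],"fingers":0}
  ]
}}

```text
time: 8.45
tool_pos: [0.4845, -0.2457, 0.2513]
tool_rot: [0.001, 0.966, -0.259, 0.004]
contact_force: [0.3, -0.0, 0.5]
gripper_width: 1.0
```

```bash
python3 - <<'E'
from h import *
print(delta((.26,-.52,.24),-30))
E
```

```text
(array([-0.05739969,  0.34980783,  0.01099411]), array([ 0.03635003, -0.48989536,  0.00578498]))
```

Call:
{"name": "apply_moves", "arguments": {
  "commands": [
    {"linear":[-0.007,0.04,0],"delta_rot":[0,0,0],"fingers":0},
    {"linear":[-0.014,0.084,0],"delta_rot":[0,0,0],"fingers":0},
    {"linear":[-0.021,0.128,0],"delta_rot":[0,0,0],"fingers":0},
    {"linear":[-0.028,0.172,0],"delta_rot":[0,0,0],"fingers":0},
    {"linear":[-0.035,0.216,0],"delta_rot":[0,0,0],"fingers":0},
    {"linear":[-0.042,0.26,0],"delta_rot":[0,0,0],"fingers":0},
    {"linear":[-0.05,0.305,0],"delta_rot":[0,0,0],"fingers":0},
    {"linear":[-0.057,0.345,0],"delta_rot":[0,0,0],"fingers":0}
  ]
}}

```text
time: 9.25
tool_pos: [0.2592, -0.5159, 0.2447]
tool_rot: [-0.0, 0.966, -0.259, -0.0]
contact_force: [0.3, -0.4, -0.0]
gripper_width: 0.997
```

```bash
python3 st.py; python3 - <<'E'
from h import *
f=eyes.grab_frame("top")[:,:,::-1]; cv2.imwrite("pics/top5f.png",f)
cv2.imwrite("pics/top5.png",cv2.resize(f[190:310,395:545],(750,600),interpolation=cv2.INTER_CUBIC))
E
```

```text
9.25 [ 0.2592 -0.5159  0.2447] yaw -30.04 w 0.9972741998481455 F tool [0.5 0.2 0. ] M world [-0.032  0.007  0.016] M tool [-0.031  0.009 -0.016] q6 0.8610560744553787
```

View pics/top5f.png

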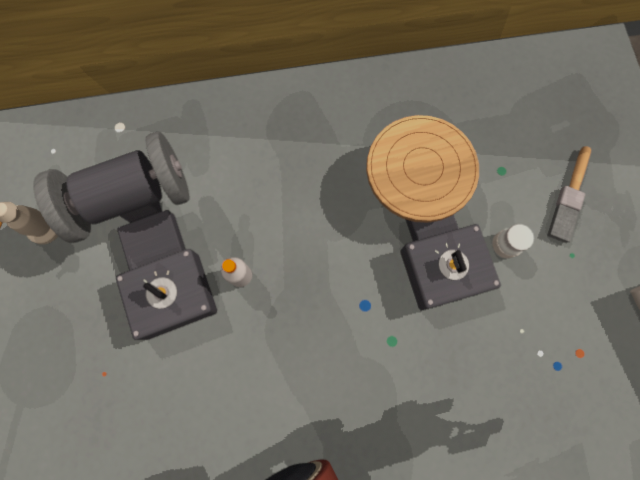

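View pics/top5.png

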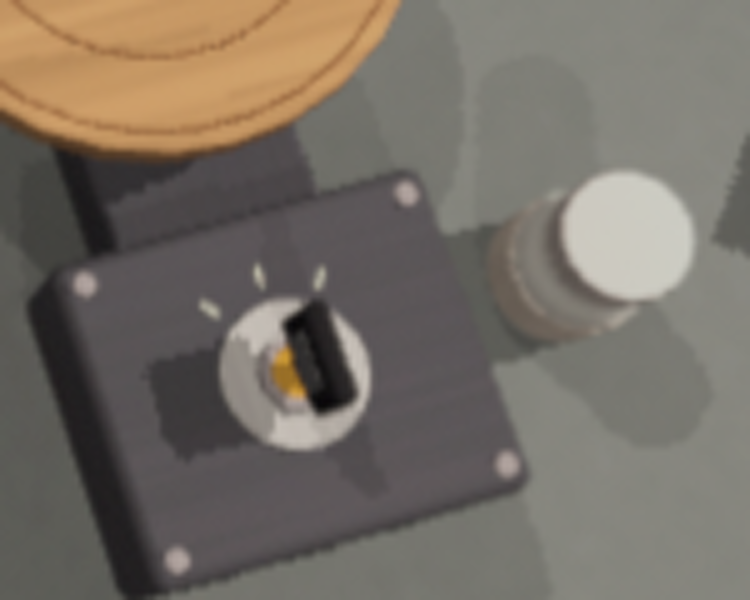

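```bash
python3 - <<'E'
from h import *
T=lambda x,y,z:onz("top",395+x/5-.4,190+y/5-.4,z)
for a,b in (((324,302),(357,398)),((300,314),(329,413))):
    d=T(*a,.104)-T(*b,.104); print(np.degrees(np.arctan2(d[1],d[0])),np.hypot(d[0],d[1]))
im=cv2.resize(cv2.imread("pics/top5f.png")[225:300,420:500],(800,750),interpolation=cv2.INTER_CUBIC)
im2=im.copy()
for th,col in ((6.8,(0,255,0)),(0,(0,0,255)),):
    t=np.radians(th); c=np.array((.4808,-.2415))
    m=[c+R.from_euler('z',t).as_matrix()[:2,:2]@np.array(p) for p in((.018,.005),(.018,-.005),(-.018,-.005),(-.018,.005))]
    q=np.array([((proj("top",(*p,.104))-(420,225))+.45)*10 for p in m],int); cv2.polylines(im2,[q],True,col,1)
cv2.imwrite("pics/k5.png",cv2.resize(np.hstack([im[:,200:600],im2[:,200:600]]),(640,600)))
E
```

```text
6.118919500047822 0.03313607267651529
3.566351918463081 0.03370487013927919
```

View pics/k5.png

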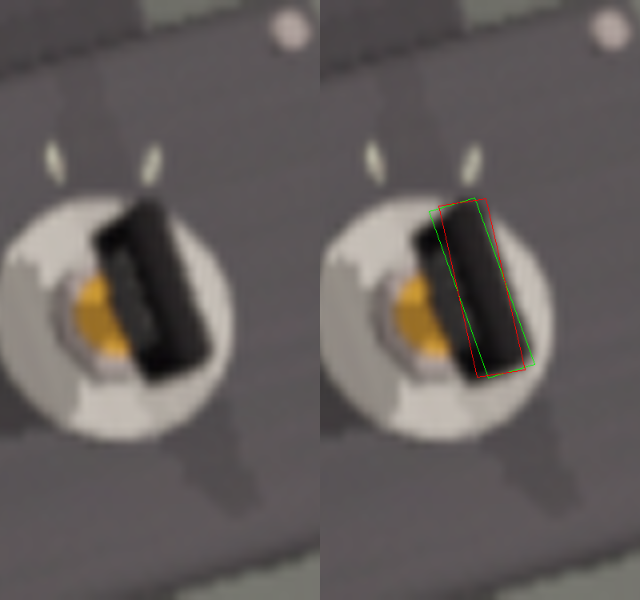

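The key's right edge lies parallel to the 6.8° (run) outline, and the polisher key is unchanged at off. I hand the job in.

```bash
python3 -c "
from plant import job_done
print(job_done())"
```

```text
the job is handed in; nothing more can be done
None
```

The turntable key was turned clockwise through run to start, held there for about a second, and released. It sprang back to run and stayed there. I handed the job in at about 9.3 s; no verdict is reported.

- **At start:** the moment on the tool rose from about 0.08 N m (the spring) to 0.25 and then 0.88 N m. That is well above the spring's range, so the end stop was reached.
- **Back at run:** in the last top picture the key lines up with the 6.8° run direction. My edge readings gave 3.6° and 6.1°, so they agree with run to about 3°.
- **Polisher:** its key looked unchanged, still at off. The arm never went near it.
- **Robot:** it ended clear of everything with the gripper open and about 0 N of contact force.
- **Position error:** my first estimate of the key's position was about 3 mm off. Closing the gripper gave a sideways force of about 11 N. I shifted the tool to correct it, leaving about 4 to 6 N until release.

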